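# Load the small-parts wash basket, shut its lid and slide the lock home

## Task

Make the wire small-parts basket ready for the dishwasher: put both steel piping nozzles from the rubber mat into it, shut its lid and slide the black lock grip fully home to its locked end stop, so that the jets cannot throw the nozzles about. The lock was left pushed forward while the lid was up and its tongues would block the lid, so draw the grip right back to its open end stop before you shut the lid. Do not knock over or shift the glasses, cup, teaspoon and timer that stand about.

Things in the scene. Friction and masses are not known exactly. Their poses are not given: they have to be found in the camera images.
- parts_basket: open basket of steel wire, fixed on the dishwasher's open door; outside 150 (x) x 190 (y) x 53 high, walls 4 thick, inner floor 7 above its underside. Origin: centre of its underside. Its -x side is the front, with the lock; its +x side carries the lid's hinge line (along y, at x = +78, z = +56). Its +y is the way the lock slides home
- lid (a joint): angle of the wire lid (190 along y, 153 deep, 5 thick), rad: 0 shut and level, 56 above the basket's underside; 1.57 upright; open stop 1.75. It stands up at the start and stays at any angle (stiff hinge, 1 to 2 N at its free edge): push or lead it down. Two lugs (18 wide, 4 thick) stand 16 out from the free edge at y = -60 and +60 of the basket
- lid_edge (a point): middle of the lid's free edge (a 5 mm steel bar along the basket's y), 153 from the hinge line
- lock (a joint): travel of the lock along the basket's +y, m: 0 right back at its open stop, 0.040 fully home at its locked stop. Stiff (2.5 N), stays where left. Beyond 0.007 its two tongues stand over the lid's lugs: they hold a shut lid down and keep an open one from shutting
- lock_grip (a point): the lock's black grip before the basket's front, an upright block 24 (y) x 18 (x), from 42 to 80 above the basket's underside, yellow mark on top; this point is its middle in x and y, 65 up. It stands at x = -112 of the basket and y = -29 (right back) to +11 (home). The lock's steel tongues stand 49 to 71 to either side of it along y, tops 69 high
- mat: black ribbed rubber mat 210 (x) x 200 (y) x 4, fixed on the door; origin: centre of its underside
- nozzle_plain: steel piping nozzle, a cone 42 high with a 33 wide flange (3 high) at its foot, 29 wide above that, tapering to 17 at the plain round tip; it stands upright on the mat; origin: centre of its underside, z up
- nozzle_star: steel piping nozzle, a cone 36 high (toothed star tip, 15 wide), 33 wide flange (3 high) at the foot, 29 wide above that; it stands upright on the mat; origin: centre of its underside, z up
- mat_glass: glass tumbler, mouth down, on the mat, 71 wide, 82 high; origin: centre of its underside. To be left alone
- espresso_cup: white espresso cup, mouth down, on the mat, 64 wide and 51 high, 93 long with its handle; origin: centre of its outline on the underside, the handle towards its own -y, the cup's middle at y = +14. To be left alone
- teaspoon: steel teaspoon lying on the front of the mat, 140 (its x) x 30 x 12; origin: its middle, underside. To be left alone
- timer: white wind-up kitchen timer with red dial, 69 wide, 50 high; origin: centre of its underside. To be left alone
- back_glass_1: glass tumbler, mouth down, at the back of the door, 72 wide, 106 high; origin: centre of its underside. To be left alone
- back_glass_2: glass tumbler, mouth up, at the back of the door, 72 wide, 100 high; origin: centre of its underside. To be left alone
- back_glass_3: glass tumbler, mouth down, at the back of the door, 72 wide, 85 high; origin: centre of its underside. To be left alone
Not all that is in view belongs to the job. What is shaped like the nozzle_plain but yellow is not meant.

How it is judged (in metres and radians):
On the way, in this order (a step that is already met when the one before it is completed fails the run):
1. the lock has been drawn right back to its open stop (within 4 mm) (value of joint lock below 0.004 m), for 0.1 s.
2. the lid is shut over both nozzles, the lock not yet home (x of nozzle_plain in the frame of parts_basket between -0.073 and 0.073 m and y of nozzle_plain in the frame of parts_basket between -0.093 and 0.093 m and z of nozzle_plain in the frame of parts_basket between 0 and 0.05 m and x of nozzle_star in the frame of parts_basket between -0.073 and 0.073 m and y of nozzle_star in the frame of parts_basket between -0.093 and 0.093 m and z of nozzle_star in the frame of parts_basket between 0 and 0.05 m and value of joint lid below 0.03 rad and value of joint lock below 0.012 m), for 0.1 s.
At the end, for the whole second after the job is handed in: Both nozzles lie at rest inside the basket, the lid is shut (under 0.03 rad) and the lock is fully home (within 3.5 mm of its locked stop of 40 mm) (x of nozzle_plain in the frame of parts_basket between -0.073 and 0.073 m and y of nozzle_plain in the frame of parts_basket between -0.093 and 0.093 m and z of nozzle_plain in the frame of parts_basket between 0 and 0.05 m and x of nozzle_star in the frame of parts_basket between -0.073 and 0.073 m and y of nozzle_star in the frame of parts_basket between -0.093 and 0.093 m and z of nozzle_star in the frame of parts_basket between 0 and 0.05 m and value of joint lid below 0.03 rad and value of joint lock above 0.0365 m and linear speed of each of nozzle_plain, nozzle_star below 0.02 m/s); the robot touches nothing.
It fails at once if a glass was shifted by more than 25 mm or tipped ((distance of mat_glass from where it was at the start of the episode above 0.025 m or angle between mat_glass's own z axis and vertical above 0.4 rad) or (distance of back_glass_1 from where it was at the start of the episode above 0.025 m or angle between back_glass_1's own z axis and vertical above 0.4 rad) or (distance of back_glass_2 from where it was at the start of the episode above 0.025 m or angle between back_glass_2's own z axis and vertical above 0.4 rad) or (distance of back_glass_3 from where it was at the start of the episode above 0.025 m or angle between back_glass_3's own z axis and vertical above 0.4 rad)).
It fails at once if the cup, the teaspoon or the timer was shifted by more than 25 mm or tipped ((distance of espresso_cup from where it was at the start of the episode above 0.025 m or angle between espresso_cup's own z axis and vertical above 0.4 rad) or (distance of teaspoon from where it was at the start of the episode above 0.025 m or angle between teaspoon's own z axis and vertical above 0.4 rad) or (distance of timer from where it was at the start of the episode above 0.025 m or angle between timer's own z axis and vertical above 0.4 rad)).
It also fails if it takes over 72 s, if anything falls off the work surface, if the arm or the gripper's body presses on something with over 40 N, if the wrist force passes 120 N, or if a joint passes its speed limit or range.

## Robot

A 7-joint arm with a two-finger parallel gripper is mounted at the origin on a cart in front of the work surface, level with it; the furniture and walls round the work are solid. World frame = base frame: x ahead of the robot, y to its left, z up, the work surface at z = 0. Lengths are in m, angles in degrees, forces in N, time in s.
With the tool pointing down it reaches from about 0.35 to 0.9 m from the base axis. Payload 8.1 kg.
Tool frame: the origin (TCP) lies midway between the tips of the shut fingers; the grasp point (between the pads) lies 19 mm behind it; z points along the fingers, y is the line along which they close (so a half turn about z gives the same grasp; the last joint's range is limited). The gripper opens to 85 mm and grips with 20 to 120 N. Pads are 22 mm wide; open, the fingers measure 114 mm over their backs; the gripper's body (76 mm by 85 mm) begins 54 mm behind the grasp point. The pads swing forward as they close: fully open they stand 13 mm farther back than shut.
Start: joints at [-77.957, 24.895, 1.432, 90.138, -0.665, 64.973, -4.303], TCP at [0.192, 0.595, 0.231] pointing down, gripper open.
Joint ranges: [-149.89, 149.89], [-25.12, 119.58], [-72.63, 75.52], [4.76, 147.25], [-75.54, 255.54], [6.69, 114.76], [-157.13, 157.13]. Speed limits (degrees/s): [127.2, 127.2, 172.46, 172.46, 180, 180, 180].

## Interface

Orientations are given as [roll, pitch, yaw] about the fixed x, y, z axes, in that order (R = Rz(yaw) Ry(pitch) Rx(roll)).
In Python, from workcell import monitor, capture, camera_info, job gives the robot as it stands.
- The arm moves only by the tool arm_command, never from a script. Its argument "motion" is a list of rows, each a list of 3 entries, a list of its own where there are three numbers: the shift along the tool's x, y, z as a fraction of full scale, then the turn, a rotation vector about the tool's x, y, z as a fraction of full scale, then the closure, from -1 (fully open) to 1 (shut). A call has exactly 10 rows; each row shifts and turns the commanded pose from where the row before left it, along the tool's axes as they then stand; what a row does not reach is not made up. Full scale, the value 1, is 100 mm for a shift and 0.12 rad for a turn. A row lasts 1/8 s, in which the tool goes at most 62.5 mm and 10.7 degrees, less where a joint would pass 70% of its speed; a pose out of reach is approached as far as the arm can. A call with a number of a shift or a turn outside -1 to 1 is refused whole. A call with a gripper value outside its range is refused whole. The fingers move at their own pace and stop on an object; "grip_force" is the grip in N (left out, the last holds). Time passes only in rows, so rows that do not move let the fingers close, or fill a call up. It gives the time, the measured TCP pose, the force, the opening and the grip force at its end, in the units of the state.
- monitor.get_state(): the state, without advancing time (a new reading comes with each control period).
- capture(name): name is "scene" or "side" or "wrist"; returns the picture (384x512x3 uint8, blue, green, red); there is no depth.
- camera_info(name): a dict with "vfov" (degrees; the focal length in pixels is half the picture's height over the tangent of half this angle, whatever the lens; pixels are square), "cx", "cy" (the principal point, pixels), "rvec" (rotation vector, rad) and "tvec" (3), from world to camera coordinates, as OpenCV has them. Camera axes: x right, y down, z forward; pixel columns grow to the right and rows downward; lengths in m; the calibration is good to about 2 mm. A picture is of the moment at which its call begins: read the wrist's pose just before it. camera_info takes no time and is no camera call; for the wrist camera it gives the pose at the moment of the call.
- job.finish_job(): hands the job in; it is judged then, once.
The state is a dict: "time_s": time; "q": joint angles; "joint_velocities": joint speeds; "effort": joint torques, N m; "eef_pos": TCP position; "tcp_rot": TCP orientation; "ft_force": force on the tool from outside, world axes, zero at the start; "ft_torque": the same for the moment, N m; "finger_gap": finger opening in m; "grip_force": force on a finger pad.
Only numpy, scipy, OpenCV 4.12 (cv2) and the standard library are available. Lean on these libraries where they do the work, as an engineer would, in place of code of your own. Each camera call takes 0.05 s, during which the arm holds its last target. There are 200 camera calls.

## Working session

There is one attempt and no reset: what is moved stays moved. The work goes in short steps, Python scripts to look and compute and a tool call to move; the robot and the scene stay as the last step left them, time stands still between calls to the robot, and variables do not carry over. Pictures are saved under pics/ and viewed, at most 11 in all, crops included, and the job is handed in when it is done.

Besides the shell and the picture viewer there is one more tool, called after "Emit:" as name(argument=value, ...), one argument or row to a line, values as JSON. arm_command: Moves the arm, as the interface text tells. Its arguments: {"type":"object","properties":{"motion":{"type":"array"},"grip_force":{"type":"number"}},"required":["motion"]}

```bash
mkdir -p pics; ls; python3 - <<'E'
from workcell import monitor, capture, camera_info, job
import cv2
s=monitor.get_state(); print({k:s[k] for k in('time_s','eef_pos','tcp_rot','finger_gap','ft_force')})
for n in('scene','side','wrist'):
    print(n,camera_info(n)); cv2.imwrite(f'pics/{n}0.png',capture(n))
E
```

```text
pics
{'time_s': 0.0, 'eef_pos': array([0.19225301, 0.59414865, 0.23052708]), 'tcp_rot': array([-1.79910788e+02,  8.48192055e-03,  1.62073076e+02]), 'finger_gap': 0.0855886056427798, 'ft_force': array([-0.50586477,  0.07714684, -0.04146732])}
scene {'vfov': 45.797552144556086, 'cx': 253.8670170190991, 'cy': 186.32182744281062, 'rvec': array([ 0.90727633, -2.25790192,  1.29058745]), 'tvec': array([0.40963197, 0.23444727, 0.64798594])}
side {'vfov': 51.824319519999776, 'cx': 253.56397832640965, 'cy': 193.69195581629612, 'rvec': array([ 0.15826107, -2.70083077,  1.49243879]), 'tvec': array([0.5563005 , 0.08642382, 0.85959321])}
wrist {'vfov': 70.53833065627646, 'cx': 258.5904133191063, 'cy': 187.86764282887017, 'rvec': array([-2.35762049, -1.71449963, -0.22781237]), 'tvec': array([-0.62453999, -0.03395244,  0.37979606])}
```

View pics/scene0.png

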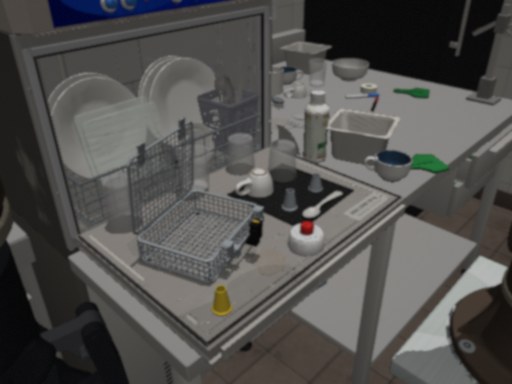

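View pics/side0.png

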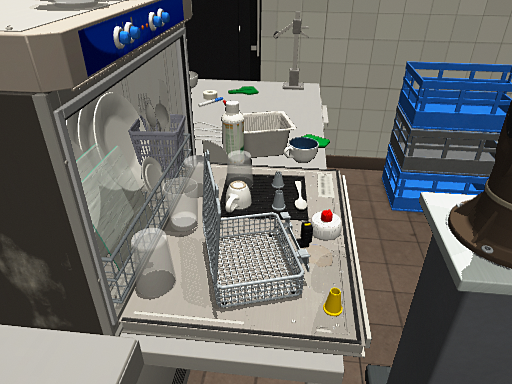

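The overview shows the basket with its lid up, the lock grip (black/yellow), the timer, the mat with two nozzles, and the yellow decoy. I'll enlarge the crops for pixel positions.

```bash
python3 - <<'E'
import cv2
def crop(n,x0,x1,y0,y1,k):
    a=cv2.imread(f'pics/{n}0.png')[y0:y1,x0:x1]
    a=cv2.resize(a,None,fx=k,fy=k,interpolation=cv2.INTER_CUBIC)
    a=cv2.convertScaleAbs(a,alpha=1.5,beta=15) if n=='scene' else a
    for x in range((x0+19)//20*20,x1,20): cv2.line(a,((x-x0)*k,0),((x-x0)*k,8),(0,0,255),2); cv2.putText(a,str(x),((x-x0)*k,18),0,.35,(0,0,255))
    for y in range((y0+19)//20*20,y1,20): cv2.line(a,(0,(y-y0)*k),(8,(y-y0)*k),(0,0,255),2); cv2.putText(a,str(y),(10,(y-y0)*k),0,.35,(0,0,255))
    cv2.imwrite(f'pics/{n}_c.png',a)
crop('side',195,350,170,315,4)
crop('scene',130,360,135,280,3)
E
```

```text
(no output)
```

View pics/side_c.png

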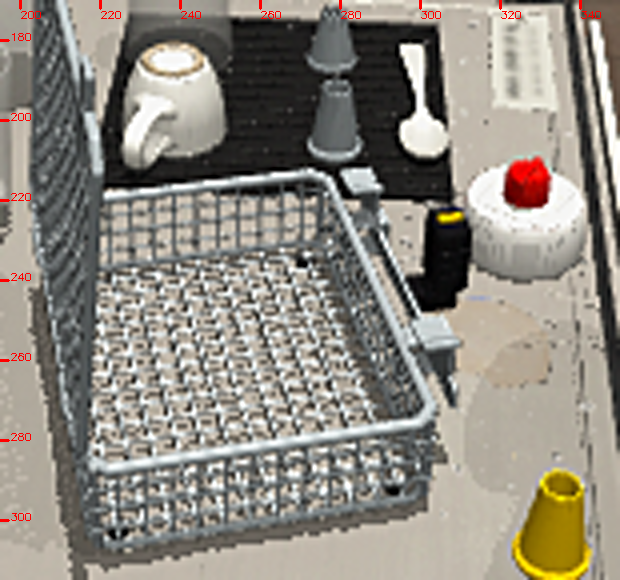

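View pics/scene_c.png

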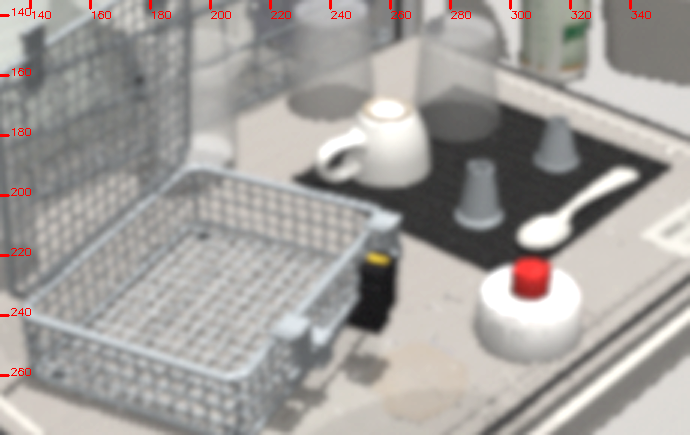

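View pics/wrist0.png

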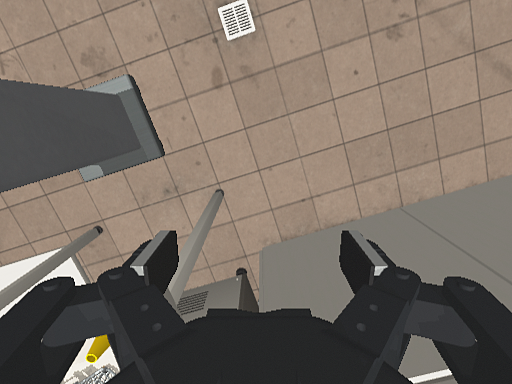

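Side view pixels (crop/4 + (195,170)) and scene pixels (crop/3 + (130,135)) are readable: rim corners, yellow grip mark, nozzle tips and feet. I'll triangulate these.

```bash
cat > h.py <<'E'
import numpy as np, cv2
from workcell import camera_info
def cam(n):
    c=camera_info(n); f=192/np.tan(np.radians(c['vfov'])/2)
    return c,f,cv2.Rodrigues(np.array(c['rvec']))[0],np.array(c['tvec'])
def ray(n,p):
    c,f,R,t=cam(n); d=R.T@np.array([(p[0]-c['cx'])/f,(p[1]-c['cy'])/f,1]); return -R.T@t,d/np.linalg.norm(d)
def plane(n,p,z):
    o,d=ray(n,p); return o+d*(z-o[2])/d[2]
def tri(p,q,a='scene',b='side'):
    o,d=ray(a,p);o2,d2=ray(b,q); s,t=np.linalg.lstsq(np.c_[d,-d2],o2-o,rcond=None)[0]
    A,B=o+s*d,o2+t*d2; return (A+B)/2,np.linalg.norm(A-B)*1000
def proj(n,X):
    c,f,R,t=cam(n); x=R@np.array(X)+t; return np.array([c['cx'],c['cy']])+f*x[:2]/x[2]
E
python3 - <<'E'
from h import *
np.set_printoptions(precision=4,suppress=True)
S=lambda u,v:(130+u/3,135+v/3)
D=lambda u,v:(195+u/4,170+v/4)
print(ray('scene',(0,0))[0],ray('side',(0,0))[0])
P={'nearhinge':(S(28,305),D(92,466)),'nearfront':(S(238,378),D(434,412)),'farfront':(S(385,212),D(322,174)),
'yellow':(S(377,259),D(450,216)),'plain_top':(S(481,163),D(338,85)),'star_top':(S(559,120),D(334,14)),
'plain_foot':(S(479,216),D(334,150)),'star_foot':(S(556,162),D(332,62)),'yellowgrip_bot':(S(365,325),D(434,304)),
'tongue_far':(S(385,218),D(362,178)),'tongue_near':(S(293,328),D(434,330)),
'red':(S(530,265),D(526,165)),'cuptop':(S(386,108),D(174,60))}
for k,(a,b) in P.items(): print(k,*tri(a,b))
for n,f,X in(('plain',S,(479,216)),('star',S,(556,162)),('plain',D,(334,150)),('star',D,(332,62))):print(n,plane('scene' if f is S else 'side',f(*X),.006))
for k in('nearfront','farfront'): print(k,plane('scene',P[k][0],.053),plane('side',P[k][1],.053))
print('lid corner', )
E
```

```text
[-0.019   0.5979  0.5336] [0.4768 0.7411 0.5284]
nearhinge [0.5881 0.2758 0.0494] 3.700219824055018
nearfront [0.4469 0.2322 0.051 ] 1.5984927003505136
farfront [0.5074 0.0525 0.0473] 1.1575318329050797
yellow [0.4422 0.1267 0.0789] 0.6880237473002473
plain_top [ 0.5044 -0.0419  0.0451] 1.4028488944504902
star_top [ 0.5126 -0.1428  0.0357] 1.5397652323051774
plain_foot [ 0.5051 -0.0422 -0.0002] 2.4453809243954194
star_foot [ 0.5124 -0.1424 -0.0003] 0.5936844398760011
yellowgrip_bot [0.4465 0.1338 0.0313] 0.9643586916596802
tongue_far [0.4859 0.0749 0.0624] 1.5530016557463204
tongue_near [0.448  0.1895 0.0607] 1.1578007543803268
red [0.3996 0.0348 0.0485] 1.1284178989887532
cuptop [ 0.6013 -0.047   0.0516] 0.9273533826006346
plain [ 0.5001 -0.0366  0.006 ]
star [ 0.5064 -0.1341  0.006 ]
plain [ 0.5045 -0.0309  0.006 ]
star [ 0.5119 -0.1313  0.006 ]
nearfront [0.4443 0.2347 0.053 ] [0.4472 0.2332 0.053 ]
farfront [0.5017 0.0581 0.053 ] [0.5069 0.0617 0.053 ]
lid corner
```

Emit:
arm_command(
  motion=[
    [[-0.38,-0.37,0.0],[0,0,0],-0.2],
    [[-0.38,-0.37,0.0],[0,0,0],-0.2],
    [[-0.38,-0.37,0.0],[0,0,0],-0.2],
    [[-0.38,-0.37,0.0],[0,0,0],-0.2],
    [[-0.38,-0.37,0.0],[0,0,0],-0.2],
    [[-0.38,-0.37,0.0],[0,0,0],-0.2],
    [[-0.38,-0.37,0.0],[0,0,0],-0.2],
    [[-0.38,-0.37,0.0],[0,0,0],-0.2],
    [[-0.38,-0.37,0.0],[0,0,0],-0.2],
    [[-0.38,-0.37,0.0],[0,0,0],-0.2],
  ],
)

```text
time_s: 1.4
eef_pos: [0.4405, 0.1241, 0.2314]
tcp_rot: [180.0, 0.0, 162.1]
ft_force: [2.2, 0.4, 0.2]
finger_gap: 0.0513
grip_force: 0.0
```

Emit:
arm_command(
  motion=[
    [[0,0,0],[0,0,-1],-0.2],
    [[0,0,0],[0,0,-1],-0.2],
    [[0,0,0],[0,0,-1],-0.2],
    [[0,0,0],[0,0,-1],-0.2],
    [[0,0,0],[0,0,-1],-0.2],
    [[0,0,0],[0,0,-0.24],-0.2],
    [[0,0,0],[0,0,0],-0.2],
    [[0,0,0],[0,0,0],-0.2],
    [[0,0,0],[0,0,0],-0.2],
    [[0,0,0],[0,0,0],-0.2],
  ],
)

```text
time_s: 2.65
eef_pos: [0.44, 0.1257, 0.2313]
tcp_rot: [180.0, 0.0, -161.9]
ft_force: [-0.1, -0.1, -0.6]
finger_gap: 0.0515
grip_force: 0.0
```

```bash
cat >> h.py <<'E'
def delta(target,yaw=None):
    from workcell import monitor
    s=monitor.get_state(); p=np.array(s['eef_pos']); r,pi,y=s['tcp_rot']; t=np.radians(y)
    d=np.array(target)-p
    print('at',p.round(4),'rot',np.round(s['tcp_rot'],1),'gap',round(s['finger_gap'],4),'F',np.round(s['ft_force'],1),'t',round(s['time_s'],2))
    print('shift tool mm',np.round(1000*np.array([d[0]*np.cos(t)+d[1]*np.sin(t),d[0]*np.sin(t)-d[1]*np.cos(t),-d[2]]),1), 'turnz rows' , None if yaw is None else round(-np.radians((yaw-y+180)%360-180)/.12,2))
E
python3 - <<'E'
from h import *
from workcell import capture
delta([.442,.127,.05],198)
cv2.imwrite('pics/w1.png',capture('wrist'))
print(ray('wrist',(0,0))[0])
E
```

```text
at [0.44   0.1257 0.2313] rot [ 180.     0.  -161.9] gap 0.0515 F [-0.1 -0.1 -0.6] t 2.65
shift tool mm [ -2.3   0.6 181.3] turnz rows 0.01
[0.37637303 0.10562116 0.37445607]
```

View pics/w1.png

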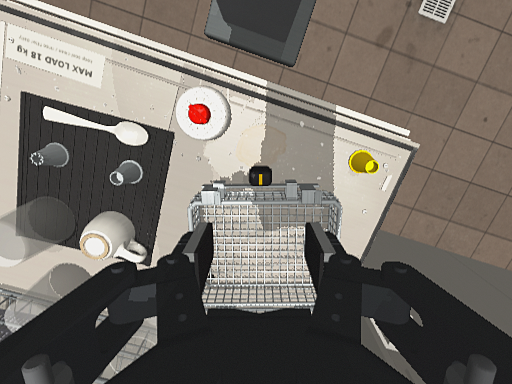

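The wrist view shows the grip's yellow mark at (261,180), rim aligned horizontally with the image, plain nozzle tip (117,179), foot centre (~132,172), star tip (37,158), foot (~57,153), timer (203,112).

```bash
python3 - <<'E'
from h import *
np.set_printoptions(precision=4,suppress=True)
w=cv2.imread('pics/w1.png'); h=cv2.cvtColor(w,cv2.COLOR_BGR2HSV)
m=cv2.inRange(h,(20,120,120),(35,255,255))[165:195,245:280]; ys,xs=np.nonzero(m); p=(245+xs.mean(),165+ys.mean()); print(p)
print('yellow',plane('wrist',p,.080))
for k,q,z in(('ptip',(117,179),.046),('pfoot',(132,172),.006),('stip',(37,158),.040),('sfoot',(57,153),.006),('rimFL',(191,199),.052),('rimFR',(340,197),.052),('timer',(203,112),.04),('sp',(135,132),.01)):
    print(k,plane('wrist',q,z))
E
```

```text
(np.float64(260.0), np.float64(179.0))
yellow [0.4428 0.1288 0.08  ]
ptip [ 0.5055 -0.0376  0.046 ]
pfoot [ 0.5049 -0.037   0.006 ]
stip [ 0.512  -0.1393  0.04  ]
sfoot [ 0.5104 -0.1391  0.006 ]
rimFL [0.5    0.0573 0.052 ]
rimFR [0.4401 0.2327 0.052 ]
timer [0.3951 0.0423 0.04  ]
sp [ 0.4491 -0.0421  0.01  ]
```

Emit:
arm_command(
  motion=[
    [[0,0.02,0.4],[0,0,0],-0.2],
    [[0,0,0.45],[0,0,0],-0.2],
    [[0,0,0.45],[0,0,0],-0.2],
    [[0,0,0.35],[0,0,0],-0.2],
    [[0,0,0.1],[0,0,0],-0.2],
    [[0,0,0],[0,0,0],-0.2],
    [[0,0,0],[0,0,0],1],
    [[0,0,0],[0,0,0],1],
    [[0,0,0],[0,0,0],1],
    [[0,0,0],[0,0,0],1],
  ],
  grip_force=40,
)

```text
time_s: 3.95
eef_pos: [0.4403, 0.1279, 0.0577]
tcp_rot: [180.0, 0.1, -161.9]
ft_force: [-0.1, -0.7, 5.0]
finger_gap: 0.0232
grip_force: 39.7
```

Emit:
arm_command(
  motion=[
    [[0,-0.04,0],[0,0,0],1],
    [[0,-0.04,0],[0,0,0],1],
    [[0,-0.04,0],[0,0,0],1],
    [[0,-0.04,0],[0,0,0],1],
    [[0,-0.04,0],[0,0,0],1],
    [[0,-0.03,0],[0,0,0],1],
    [[0,-0.02,0],[0,0,0],1],
    [[0,-0.01,0],[0,0,0],1],
    [[0,0,0],[0,0,0],1],
    [[0,0,0],[0,0,0],1],
  ],
)

```text
time_s: 5.2
eef_pos: [0.4481, 0.1049, 0.0577]
tcp_rot: [179.9, 0.2, -161.8]
ft_force: [-2.8, 6.6, 5.6]
finger_gap: 0.0231
grip_force: 39.7
```

Emit:
arm_command(
  motion=[
    [[0,-0.02,0],[0,0,0],1],
    [[0,-0.02,0],[0,0,0],1],
    [[0,-0.02,0],[0,0,0],1],
    [[0,0,0],[0,0,0],1],
    [[0,0,0],[0,0,0],1],
    [[0,0,0],[0,0,0],1],
    [[0,0,0],[0,0,0],1],
    [[0,0,0],[0,0,0],1],
    [[0,0,0],[0,0,0],1],
    [[0,0,0],[0,0,0],1],
  ],
)

```text
time_s: 6.45
eef_pos: [0.4483, 0.1043, 0.0577]
tcp_rot: [179.6, 0.1, -161.5]
ft_force: [-10.0, 25.4, 7.4]
finger_gap: 0.0232
grip_force: 40.2
```

Emit:
arm_command(
  motion=[
    [[0,0.05,0],[0,0,0],-0.2],
    [[0,0,0],[0,0,0],-0.2],
    [[0,0,0],[0,0,0],-0.2],
    [[0,0,-0.3],[0,0,0],-0.2],
    [[0,0,-0.5],[0,0,0],-0.2],
    [[0,0,-0.3],[0,0,0],-0.2],
    [[0,-0.5,0],[0,0,1],0],
    [[0,0,0],[0,0,1],0],
    [[0,0,0],[0,0,0.62],0],
    [[0,0,0],[0,0,0],0],
  ],
)

```text
time_s: 7.7
eef_pos: [0.4633, 0.0537, 0.1663]
tcp_rot: [-180.0, -0.0, -179.9]
ft_force: [0.5, -0.0, -1.0]
finger_gap: 0.0426
grip_force: 0.0
```

```bash
python3 - <<'E'
from h import *
delta([.505,-.039,.012],180)
E
```

```text
at [0.4633 0.0537 0.1663] rot [-180.    -0.  -179.9] gap 0.0426 F [ 0.5 -0.  -1. ] t 7.7
shift tool mm [-41.6 -92.8 154.3] turnz rows 0.01
```

Emit:
arm_command(
  motion=[
    [[-0.21,-0.46,0],[0,0,0],-0.4],
    [[-0.21,-0.47,0],[0,0,0],-0.4],
    [[0,0,0.45],[0,0,0],-0.4],
    [[0,0,0.5],[0,0,0],-0.4],
    [[0,0,0.4],[0,0,0],-0.4],
    [[0,0,0.19],[0,0,0],-0.4],
    [[0,0,0],[0,0,0],-0.4],
    [[0,0,0],[0,0,0],1],
    [[0,0,0],[0,0,0],1],
    [[0,0,0],[0,0,0],1],
  ],
  grip_force=40,
)

```text
time_s: 8.95
eef_pos: [0.5063, -0.0385, 0.0136]
tcp_rot: [180.0, 0.1, -179.9]
ft_force: [-0.4, -0.4, 6.0]
finger_gap: 0.024
grip_force: 38.9
```

Emit:
arm_command(
  motion=[
    [[0,0,-0.25],[0,0,0],1],
    [[0,0,-0.4],[0,0,0],1],
    [[0,0,-0.5],[0,0,0],1],
    [[0,0,-0.3],[0,0,0],1],
    [[-0.04,0.4,0],[0,0,0],1],
    [[-0.04,0.5,0],[0,0,0],1],
    [[-0.04,0.5,0],[0,0,0],1],
    [[-0.04,0.5,0],[0,0,0],1],
    [[-0.04,0.47,0],[0,0,0],1],
    [[0,0,0],[0,0,0],1],
  ],
)

```text
time_s: 10.2
eef_pos: [0.5246, 0.2036, 0.1579]
tcp_rot: [179.9, 0.1, -179.5]
ft_force: [-0.7, -0.9, -0.4]
finger_gap: 0.0239
grip_force: 39.1
```

```bash
python3 - <<'E'
from h import *
delta([.526,.199,.023],180)
E
```

```text
at [0.5246 0.2036 0.1579] rot [ 1.799e+02  1.000e-01 -1.795e+02] gap 0.0239 F [-0.7 -0.9 -0.4] t 10.2
shift tool mm [ -1.3  -4.6 134.9] turnz rows 0.07
```

Emit:
arm_command(
  motion=[
    [[0,0,0.3],[0,0,0],1],
    [[0,0,0.4],[0,0,0],1],
    [[0,0,0.35],[0,0,0],1],
    [[0,0,0.25],[0,0,0],1],
    [[0,0,0.05],[0,0,0],1],
    [[0,0,0],[0,0,0],1],
    [[0,0,0],[0,0,0],0.3],
    [[0,0,0],[0,0,0],0],
    [[0,0,0],[0,0,0],-0.1],
    [[0,0,0],[0,0,0],-0.1],
  ],
)

```text
time_s: 11.45
eef_pos: [0.5252, 0.1986, 0.0225]
tcp_rot: [180.0, 0.0, -179.9]
ft_force: [0.3, 0.7, -0.3]
finger_gap: 0.0472
grip_force: 0.0
```

Emit:
arm_command(
  motion=[
    [[0,0,-0.2],[0,0,0],-0.1],
    [[0,0,-0.5],[0,0,0],-0.1],
    [[0,0,-0.5],[0,0,0],-0.1],
    [[0,0,-0.2],[0,0,0],-0.1],
    [[0.03,-0.55,0],[0,0,0],-0.3],
    [[0.03,-0.55,0],[0,0,0],-0.3],
    [[0.03,-0.55,0],[0,0,0],-0.3],
    [[0.03,-0.55,0],[0,0,0],-0.3],
    [[0,-0.55,0],[0,0,0],-0.3],
    [[0,-0.3,0],[0,0,0],-0.3],
  ],
)

```text
time_s: 12.7
eef_pos: [0.513, -0.1099, 0.1626]
tcp_rot: [-180.0, 0.0, 179.9]
ft_force: [-0.0, 1.3, -0.1]
finger_gap: 0.0555
grip_force: 0.0
```

```bash
python3 - <<'E'
from h import *
from workcell import capture
delta([.5115,-.140,.010],180)
cv2.imwrite('pics/w2.png',capture('wrist'))
E
```

```text
at [ 0.513  -0.1099  0.1626] rot [-180.     0.   179.9] gap 0.0555 F [-0.   1.3 -0.1] t 12.7
shift tool mm [  1.4 -30.1 152.6] turnz rows -0.02
```

View pics/w2.png

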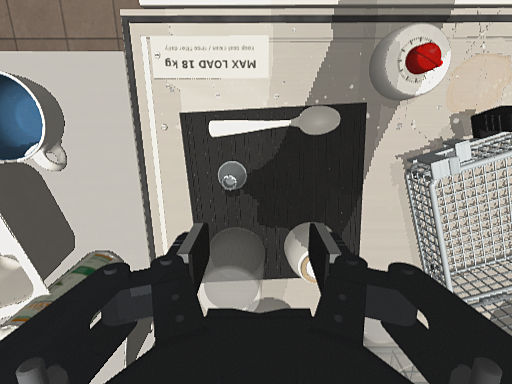

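The star nozzle stands at about (232,177), with the mat glass behind it at about (237,262). Plain is gone from the mat. I'll check how close the glass is.

```bash
python3 - <<'E'
from h import *
np.set_printoptions(precision=4,suppress=True)
for k,q,z in(('tip',(231,182),.04),('foot',(232.5,176),.006),('glass',(237,258),.082),('glassnear',(237,228),.082),('glassfar',(234,308),.082),('glassnear',(237,228),.004),('spoonlow',(320,136),.01)):
    print(k,plane('wrist',q,z))
# glass in side view silhouette: earlier scene base ellipse approx (283,176)
print(plane('scene',(283,175),.004))
delta([.5115,-.140,.010],180)
E
```

```text
tip [ 0.5124 -0.1412  0.04  ]
foot [ 0.514 -0.143  0.006]
glass [ 0.5741 -0.1335  0.082 ]
glassnear [ 0.5442 -0.1326  0.082 ]
glassfar [ 0.6284 -0.1378  0.082 ]
glassnear [ 0.5785 -0.1398  0.004 ]
spoonlow [ 0.4696 -0.0473  0.01  ]
[ 0.6061 -0.1368  0.004 ]
at [ 0.5128 -0.1135  0.1627] rot [-179.8    0.   179.7] gap 0.0554 F [-0.  -4.3  0.1] t 12.75
shift tool mm [  1.1 -26.5 152.7] turnz rows -0.04
```

Emit:
arm_command(
  motion=[
    [[0.0,-0.31,0],[0,0,0],-0.4],
    [[0,0,0.3],[0,0,0],-0.4],
    [[0,0,0.45],[0,0,0],-0.4],
    [[0,0,0.45],[0,0,0],-0.4],
    [[0,0,0.25],[0,0,0],-0.4],
    [[0,0,0.07],[0,0,0],-0.4],
    [[0,0,0],[0,0,0],-0.4],
    [[0,0,0],[0,0,0],1],
    [[0,0,0],[0,0,0],1],
    [[0,0,0],[0,0,0],1],
  ],
  grip_force=40,
)

```text
time_s: 14.0
eef_pos: [0.5144, -0.1376, 0.0115]
tcp_rot: [-180.0, 0.1, -179.9]
ft_force: [-1.0, -0.0, 8.5]
finger_gap: 0.0233
grip_force: 38.7
```

Emit:
arm_command(
  motion=[
    [[0,0,-0.25],[0,0,0],1],
    [[0,0,-0.4],[0,0,0],1],
    [[0,0,-0.5],[0,0,0],1],
    [[0,0,-0.3],[0,0,0],1],
    [[-0.06,0.4,0],[0,0,0],1],
    [[-0.06,0.55,0],[0,0,0],1],
    [[-0.07,0.55,0],[0,0,0],1],
    [[-0.07,0.55,0],[0,0,0],1],
    [[-0.06,0.45,0],[0,0,0],1],
    [[-0.05,0.1,0],[0,0,0],1],
  ],
)

```text
time_s: 15.25
eef_pos: [0.55, 0.1268, 0.1556]
tcp_rot: [179.9, 0.0, -179.6]
ft_force: [-0.4, -0.2, 0.1]
finger_gap: 0.0233
grip_force: 38.6
```

Emit:
arm_command(
  motion=[
    [[0,0,0],[0,0,0],1],
    [[0,0,0.3],[0,0,0],1],
    [[0,0,0.4],[0,0,0],1],
    [[0,0,0.35],[0,0,0],1],
    [[0,0,0.25],[0,0,0],1],
    [[0,0,0.06],[0,0,0],1],
    [[0,0,0],[0,0,0],1],
    [[0,0,0],[0,0,0],0.3],
    [[0,0,0],[0,0,0],0],
    [[0,0,0],[0,0,0],-0.1],
  ],
)

```text
time_s: 16.5
eef_pos: [0.5505, 0.1227, 0.0199]
tcp_rot: [180.0, 0.0, -179.9]
ft_force: [-0.1, 0.0, 0.2]
finger_gap: 0.0466
grip_force: 0.0
```

Emit:
arm_command(
  motion=[
    [[0,0,-0.2],[0,0,0],-0.1],
    [[0,0,-0.5],[0,0,0],-0.1],
    [[0,0,-0.6],[0,0,0],1],
    [[0,0,-0.6],[0,0,0],1],
    [[0,0,-0.6],[0,0,0],1],
    [[0,0,-0.4],[0,0,-0.62],1],
    [[0,0,0],[0,0,-1],1],
    [[0,0,0],[0,0,-1],1],
    [[0,0,0],[0,0,0],1],
    [[0,0,0],[0,0,0],1],
  ],
)

```text
time_s: 17.75
eef_pos: [0.5501, 0.1224, 0.3093]
tcp_rot: [180.0, -0.0, -162.1]
ft_force: [0.1, 0.6, 0.2]
finger_gap: 0.0001
grip_force: 0.0
```

```bash
python3 - <<'E'
from h import *
from workcell import capture
delta([.69,.2,.30],198)
a=capture('side'); b=capture('scene'); cv2.imwrite('pics/side3.png',a); cv2.imwrite('pics/scene3.png',b)
A=cv2.resize(a[130:310,190:345],None,fx=3,fy=3,interpolation=cv2.INTER_CUBIC)
B=cv2.convertScaleAbs(cv2.resize(b[100:280,125:235],None,fx=3,fy=3,interpolation=cv2.INTER_CUBIC),alpha=1.5,beta=10)
cv2.imwrite('pics/c3.png',np.hstack([A,B])[:,:800])
E
```

```text
at [0.5501 0.1224 0.3093] rot [ 180.    -0.  -162.1] gap 0.0001 F [0.1 0.6 0.2] t 17.75
shift tool mm [-157.    30.7    9.3] turnz rows -0.01
```

View pics/c3.png

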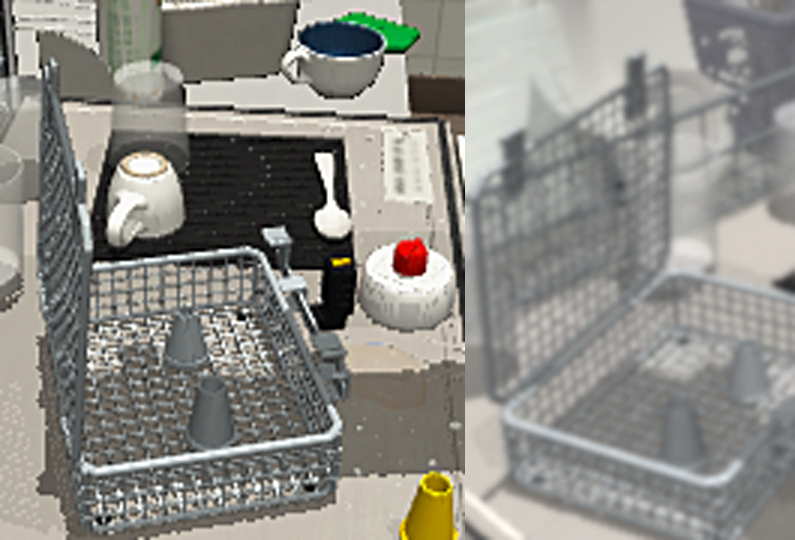

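Both nozzles stand upright in the basket, the lock is back, and the lid is upright: its near top corner is at scene (128.7,161.7), its far top at (192.3,122.7).

```bash
python3 - <<'E'
from h import *
np.set_printoptions(precision=4,suppress=True)
y=np.radians(18.2); ex=np.array([np.cos(y),np.sin(y),0]); ey=np.array([-np.sin(y),np.cos(y),0])
grip=np.array([.4453,.1045,0])+np.array([.003,0,0])*0
C1=np.array([.548,.1642,0]); C2=np.array([.4483,.1043,0])+.003*ex+.112*ex+.029*ey; print('C',C1,C2)
C=C1
def onend(n,p,yb):
    o,d=ray(n,p); s=(yb-(o-C)@ey)/(d@ey); q=o+s*d; return (q-C)@ex,q[2]
for k,p,yb in(('neartop',(128.7,161.7),.094),('nearhinge',(133.3,231.7),.094),('fartop',(192.3,122.7),-.094),('farhinge',(192.7,191.7),-.094)):
    x,z=onend('scene',p,yb); print(k,x,z,'angle',np.degrees(np.arctan2(z-.056,.078-x)))
for p in((270,145),(75,235)): print('frame',plane('scene',p,0))
# frame upper: rays meeting vertical plane through frame base line
a,b=plane('scene',(270,145),0),plane('scene',(75,235),0); n=np.cross(b-a,[0,0,1]); 
for p in((270,10),(30,40)):
    o,d=ray('scene',p); print('frametop',o+d*((a-o)@n)/(d@n))
E
```

```text
C [0.548  0.1642 0.    ] [0.5485 0.1678 0.    ]
neartop 0.06632958414826529 0.20295747863446517 angle 85.45946742317587
nearhinge 0.08326434937277855 0.05963722829301532 angle 145.35874709862932
fartop 0.06655070233472025 0.19981351631905947 angle 85.44816247474944
farhinge 0.0806197605426125 0.04110877332841828 angle -99.97774136577088
frame [ 0.75   -0.2478  0.    ]
frame [0.7506 0.3254 0.    ]
frametop [ 0.75   -0.2449  0.3524]
frametop [0.7506 0.317  0.3762]
```

Emit:
arm_command(
  motion=[
    [[-0.3,0.12,0],[0,0,0],1],
    [[-0.4,0.16,0],[0,0,0],1],
    [[-0.42,0.15,0],[0,0,0],1],
    [[0,0,0],[0,0,0],1],
    [[0,0,0.3],[0,0,0],1],
    [[0,0,0.4],[0,0,0],1],
    [[0,0,0.35],[0,0,0],1],
    [[0,0,0.1],[0,0,0],1],
    [[0,0,0],[0,0,0],1],
    [[0,0,0],[0,0,0],1],
  ],
)

```text
time_s: 19.1
eef_pos: [0.6442, 0.1982, 0.1961]
tcp_rot: [180.0, 0.1, -161.9]
ft_force: [0.8, -0.4, -0.1]
finger_gap: 0.0002
grip_force: 0.0
```

Emit:
arm_command(
  motion=[
    [[0.18,0,0],[0,0,0],1],
    [[0.13,0,0.02],[0,0,0],1],
    [[0.13,0,0.02],[0,0,0],1],
    [[0.17,0,0.06],[0,0,0],1],
    [[0.17,0,0.08],[0,0,0],1],
    [[0.15,0,0.1],[0,0,0],1],
    [[0.15,0,0.12],[0,0,0],1],
    [[0.11,0,0.14],[0,0,0],1],
    [[0.12,0,0.15],[0,0,0],1],
    [[0,0,0],[0,0,0],1],
  ],
)

```text
time_s: 20.35
eef_pos: [0.5177, 0.1571, 0.1252]
tcp_rot: [180.0, -0.1, -161.9]
ft_force: [-0.6, -0.2, 0.1]
finger_gap: 0.0001
grip_force: 0.0
```

```bash
python3 - <<'E'
from h import *
from workcell import capture
delta([.5,.15,.06],198)
a=capture('side'); cv2.imwrite('pics/c4.png',cv2.resize(a[100:310,170:370],None,fx=2.5,fy=2.5))
E
```

```text
at [0.5177 0.1571 0.1252] rot [ 1.800e+02 -1.000e-01 -1.619e+02] gap 0.0001 F [-0.6 -0.2  0.1] t 20.35
shift tool mm [19.  -1.3 65.2] turnz rows 0.01
```

View pics/c4.png

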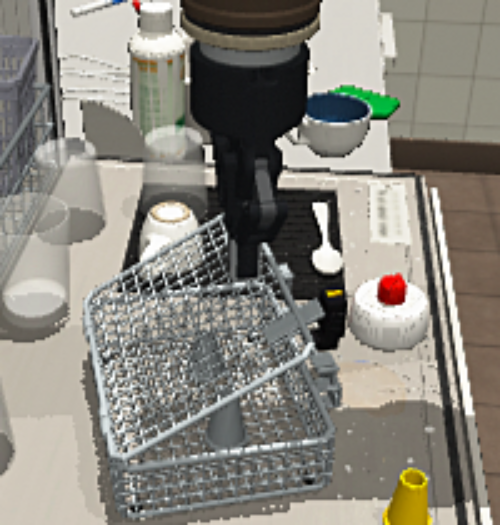

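The lid is now about 30° open, with the finger on top of it behind the edge bar, so I'll continue down.

Emit:
arm_command(
  motion=[
    [[0.08,0,0.15],[0,0,0],1],
    [[0.06,0,0.17],[0,0,0],1],
    [[0.03,0,0.12],[0,0,0],1],
    [[0.02,0,0.12],[0,0,0],1],
    [[0.0,0,0.06],[0,0,0],1],
    [[0,0,0.04],[0,0,0],1],
    [[0,0,0.02],[0,0,0],1],
    [[0,0,0],[0,0,0],1],
    [[0,0,0],[0,0,0],1],
    [[0,0,0],[0,0,0],1],
  ],
)

```text
time_s: 21.65
eef_pos: [0.5006, 0.1515, 0.0579]
tcp_rot: [180.0, -0.0, -161.9]
ft_force: [-3.6, -1.5, 8.0]
finger_gap: 0.0002
grip_force: 4.4
```

Emit:
arm_command(
  motion=[
    [[0,0,0.03],[0,0,0],1],
    [[0,0,0.02],[0,0,0],1],
    [[0,0,0],[0,0,0],1],
    [[0,0,0],[0,0,0],1],
    [[0,0,-0.05],[0,0,0],1],
    [[0,0,-0.5],[0,0,0],1],
    [[0,0,-0.5],[0,0,0],-0.2],
    [[0.32,-0.14,0],[0,0,0],-0.2],
    [[0.32,-0.14,0],[0,0,0],-0.2],
    [[0,0,0],[0,0,0],-0.2],
  ],
)

```text
time_s: 22.9
eef_pos: [0.4468, 0.1034, 0.1575]
tcp_rot: [180.0, -0.1, -162.0]
ft_force: [0.5, 0.4, 0.2]
finger_gap: 0.0511
grip_force: 0.0
```

```bash
python3 - <<'E'
from h import *
from workcell import capture
delta([.4475,.1043,.0577],198)
a=capture('side'); cv2.imwrite('pics/c5.png',cv2.resize(a[130:310,190:345],None,fx=3,fy=3,interpolation=cv2.INTER_CUBIC))
w=capture('wrist'); cv2.imwrite('pics/w5.png',w)
h=cv2.cvtColor(w,cv2.COLOR_BGR2HSV); m=cv2.inRange(h,(20,120,100),(35,255,255)); n,l,s,c=cv2.connectedComponentsWithStats(m)
for i in range(1,n):
    if s[i,4]>8: print(s[i],c[i],plane('wrist',c[i],.08))
E
```

```text
at [0.4468 0.1034 0.1575] rot [ 1.80e+02 -1.00e-01 -1.62e+02] gap 0.0511 F [0.5 0.4 0.2] t 22.9
shift tool mm [-0.9  0.6 99.8] turnz rows -0.0
[390 157  45  31 946] [409.72938689 173.31712474] [0.39204711 0.21952637 0.08      ]
[257 191   5  15  70] [259.04285714 198.3       ] [0.45153203 0.10719467 0.08      ]
```

View pics/c5.png

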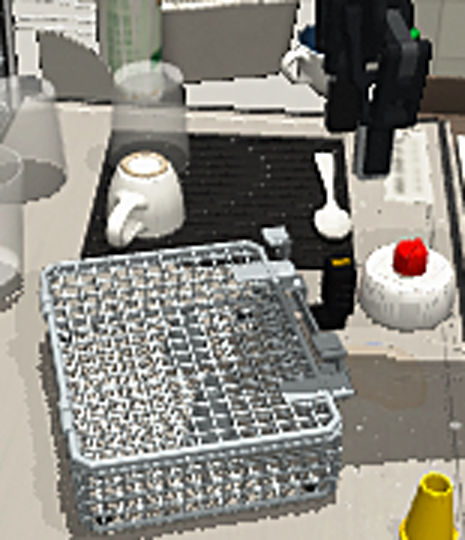

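The lid lies flat shut with its lugs clear of the tongues. Now I'll take the grip and slide it home.

Emit:
arm_command(
  motion=[
    [[-0.02,0.02,0.3],[0,0,0],-0.2],
    [[0,0,0.4],[0,0,0],-0.2],
    [[0,0,0.25],[0,0,0],-0.2],
    [[0,0,0.05],[0,0,0],-0.2],
    [[0,0,0],[0,0,0],-0.2],
    [[0,0,0],[0,0,0],-0.2],
    [[0,0,0],[0,0,0],1],
    [[0,0,0],[0,0,0],1],
    [[0,0,0],[0,0,0],1],
    [[0,0,0],[0,0,0],1],
  ],
  grip_force=40,
)

```text
time_s: 24.25
eef_pos: [0.4504, 0.1077, 0.0581]
tcp_rot: [180.0, 0.1, -161.9]
ft_force: [-1.2, -0.4, 7.2]
finger_gap: 0.0231
grip_force: 39.6
```

Emit:
arm_command(
  motion=[
    [[0,0.03,0],[0,0,0],1],
    [[0,0.05,0],[0,0,0],1],
    [[0,0.06,0],[0,0,0],1],
    [[0,0.06,0],[0,0,0],1],
    [[0,0.06,0],[0,0,0],1],
    [[0,0.06,0],[0,0,0],1],
    [[0,0.04,0],[0,0,0],1],
    [[0,0.02,0],[0,0,0],1],
    [[0,0,0],[0,0,0],1],
    [[0,0,0],[0,0,0],1],
  ],
)

```text
time_s: 25.5
eef_pos: [0.4384, 0.1437, 0.0581]
tcp_rot: [180.0, 0.1, -161.9]
ft_force: [-1.4, -0.8, 8.0]
finger_gap: 0.0233
grip_force: 39.8
```

Moved 38 mm so far. I'll go on to the stop.

Emit:
arm_command(
  motion=[
    [[0,0.03,0],[0,0,0],1],
    [[0,0.03,0],[0,0,0],1],
    [[0,0.02,0],[0,0,0],1],
    [[0,0,0],[0,0,0],1],
    [[0,0,0],[0,0,0],1],
    [[0,0,0],[0,0,0],1],
    [[0,0,0],[0,0,0],1],
    [[0,0,0],[0,0,0],1],
    [[0,0,0],[0,0,0],1],
    [[0,0,0],[0,0,0],1],
  ],
)

```text
time_s: 26.75
eef_pos: [0.438, 0.1448, 0.0581]
tcp_rot: [-179.6, 0.1, -162.2]
ft_force: [6.4, -26.6, 9.7]
finger_gap: 0.0231
grip_force: 40.4
```

Emit:
arm_command(
  motion=[
    [[0,-0.05,0],[0,0,0],-0.2],
    [[0,0,0],[0,0,0],-0.2],
    [[0,0,0],[0,0,0],-0.2],
    [[0,0,-0.2],[0,0,0],-0.2],
    [[0,0,-0.5],[0,0,0],-0.2],
    [[0,0,-0.5],[0,0,0],-0.2],
    [[0,0,-0.3],[0,0,0],-0.2],
    [[0,0,0],[0,0,0],-0.2],
    [[0,0,0],[0,0,0],-0.2],
    [[0,0,0],[0,0,0],-0.2],
  ],
)

```text
time_s: 28.0
eef_pos: [0.4364, 0.1464, 0.2062]
tcp_rot: [-180.0, -0.1, -161.9]
ft_force: [0.4, 0.1, -1.0]
finger_gap: 0.0513
grip_force: 0.0
```

```bash
python3 - <<'E'
from h import *
from workcell import capture
delta([.4475,.1043,.0577],198)
a=capture('side'); cv2.imwrite('pics/c6.png',cv2.resize(a[130:310,190:345],None,fx=3,fy=3,interpolation=cv2.INTER_CUBIC))
w=capture('wrist'); h=cv2.cvtColor(w,cv2.COLOR_BGR2HSV); m=cv2.inRange(h,(20,120,100),(35,255,255)); n,l,s,c=cv2.connectedComponentsWithStats(m)
for i in range(1,n):
    if s[i,4]>8: print(s[i],c[i],plane('wrist',c[i],.08))
E
```

```text
at [0.4364 0.1464 0.2062] rot [-1.800e+02 -1.000e-01 -1.619e+02] gap 0.0513 F [ 0.4  0.1 -1. ] t 28.0
shift tool mm [  2.5 -43.5 148.5] turnz rows 0.02
[339 150  32  26 598] [353.58361204 163.56020067] [0.38923333 0.23183717 0.08      ]
[254 176   4  13  50] [255.56 182.  ] [0.43793972 0.1440855  0.08      ]
```

View pics/c6.png

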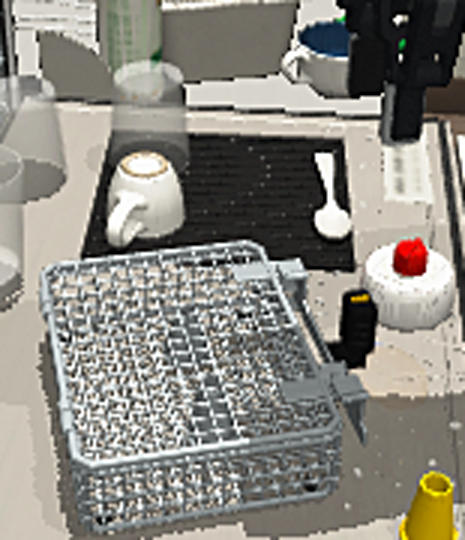

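The tongues stand over the lugs and the lid is flat. The mark moved 39 mm and a force stop was reached, with the gripper now clear, so I'm handing in.

```bash
python3 -c "
from workcell import job
print(job.finish_job())"
```

```text
the job is handed in; nothing more can be done
None
```

I put both nozzles in the basket, shut the lid and slid the lock home to its stop, then handed the job in at about 28 s; the hand-in gave no verdict, but the last pictures show the lid flat and the tongues over its lugs.

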